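# Lay out the jackshaft kit for the pillar drill

### The job

Lay out the pillar drill's jackshaft kit in the wooden tray, each part lying flat in the pocket cut for its shape and size: the keyed jackshaft, the V-belt pulley that suits its key (the one with a keyway in the bore), the ball bearing and the shaft collar. Set the parts down, do not drop them, and leave the plain-bored pulley and the hollow spacer ring lying where they are on the bench.

Things in the scene. Friction and masses are not known exactly. Their poses are not given: they have to be found in the camera images.
- jackshaft: Steel shaft lying level, 110 mm long, resting on the square section in its middle (36 mm long, 26 by 26 mm; grip it there, across y). Round ends: 24 mm (+x) and 20 mm (-x) in diameter; the +x end carries a dark key, 28 by 8 mm, 4 mm proud on top. About 0.4 kg. Origin at the middle, on the shaft's axis, 13 mm above what it rests on; x along the shaft, z up.
- pulley_keyed: Cast-iron V-belt pulley, 62 mm in diameter, rim 18 mm high with a V groove round it, dark, with a bright raised hub 40 mm in diameter up to 24 mm; bore 24 mm with a keyway, a square notch 8 mm wide and 4 mm deep in the bore's edge on its +x side. About 0.3 kg. Lies flat; origin at the centre of its underside, z up.
- bearing: Ball bearing: bright outer and inner ring with a darker recessed shield between, 47 mm in diameter, 14 mm high, bore 20 mm. About 0.11 kg. Lies flat; origin at the centre of its underside, z up.
- collar: Steel shaft collar: thick plain ring 32 mm in diameter, 15 mm high, bore 20 mm, a small set-screw in its side. About 0.06 kg. Lies flat; origin at the centre of its underside, z up.
- pulley_plain: Look-alike, to be left alone: the same V-belt pulley, 62 mm in diameter and 24 mm high, but its 24 mm bore is plain and round, without a keyway. Lies flat; origin at the centre of its underside, z up.
- spacer: Look-alike, to be left alone: hollow steel spacer ring, 47 mm in diameter and 14 mm high like the bearing, but empty inside, its hole 34 mm wide. Lies flat; origin at the centre of its underside, z up.
- block_pulley: Pulley's block: central round pocket 76 mm wide, 6 mm deep. One of 4 plywood blocks (90 mm along x, 140 mm along y, 14 mm thick) lying two by two in the fixed kit tray (frame 200 by 300 mm, its walls 20 mm above the bench). Origin: centre of the block's underside, 8 mm above the bench; pocket floor 8 mm, top face 14 mm above it.
- block_bearing: Bearing's block: central round pocket 61 mm wide, 6 mm deep. One of 4 plywood blocks (90 mm along x, 140 mm along y, 14 mm thick) lying two by two in the fixed kit tray (frame 200 by 300 mm, its walls 20 mm above the bench). Origin: centre of the block's underside, 8 mm above the bench; pocket floor 8 mm, top face 14 mm above it.
- block_collar: Collar's block: central round pocket 46 mm wide, 6 mm deep. One of 4 plywood blocks (90 mm along x, 140 mm along y, 14 mm thick) lying two by two in the fixed kit tray (frame 200 by 300 mm, its walls 20 mm above the bench). Origin: centre of the block's underside, 8 mm above the bench; pocket floor 8 mm, top face 14 mm above it.
- block_shaft: Jackshaft's block: central rectangular pocket 126 mm long along y, 42 mm wide, 6 mm deep. One of 4 plywood blocks (90 mm along x, 140 mm along y, 14 mm thick) lying two by two in the fixed kit tray (frame 200 by 300 mm, its walls 20 mm above the bench). Origin: centre of the block's underside, 8 mm above the bench; pocket floor 8 mm, top face 14 mm above it.

How it is judged:
At the end, for the whole second after the job is handed in: Keyed pulley, bearing, collar flat (0.08 rad) in their own pockets (underside within 2.5 mm of its floor, centre within 11 mm of the block's), jackshaft level in its pocket (centre 14 mm, axis 0.25 rad), all at rest and let go; plain pulley and spacer within 30 mm of where they lay (horizontal distance between pulley_keyed and block_pulley below 0.011 m and z of pulley_keyed in the frame of block_pulley below 0.0105 m and angle between each of pulley_keyed, bearing, collar's own z axis and vertical below 0.08 rad and horizontal distance between bearing and block_bearing below 0.011 m and z of bearing in the frame of block_bearing below 0.0105 m and horizontal distance between collar and block_collar below 0.011 m and z of collar in the frame of block_collar below 0.0105 m and horizontal distance between jackshaft and block_shaft below 0.014 m and z of jackshaft in the frame of block_shaft below 0.0235 m and angle between the x axis of jackshaft and the y axis of block_shaft, either way round below 0.25 rad and angle between jackshaft's own x axis and vertical above 1.49 rad and linear speed of each of pulley_keyed, bearing, collar, jackshaft below 0.02 m/s and distance of each of pulley_plain, spacer from where it was at the start of the episode below 0.03 m); the robot touches nothing.
It fails at once if a part of the kit is dropped: it falls free of the fingers at over 0.7 m/s (a fall of about 25 mm) ((linear speed of pulley_keyed above 0.7 m/s and contact force between the fingers and pulley_keyed below 0.1 N) or (linear speed of bearing above 0.7 m/s and contact force between the fingers and bearing below 0.1 N) or (linear speed of collar above 0.7 m/s and contact force between the fingers and collar below 0.1 N) or (linear speed of jackshaft above 0.7 m/s and contact force between the fingers and jackshaft below 0.1 N)).
It fails at once if the plain-bored pulley is moved by more than 30 mm (distance of pulley_plain from where it was at the start of the episode above 0.03 m).
It fails at once if the spacer ring is moved by more than 30 mm (distance of spacer from where it was at the start of the episode above 0.03 m).
It also fails if it takes over 96 s, if anything falls off the work surface, if the arm or the gripper's body presses on something with over 40 N, if the wrist force passes 120 N, or if a joint passes its speed limit or range.

### The arm

A 7-joint arm with a two-finger parallel gripper is mounted at the origin on the work surface. World frame = base frame: x ahead of the robot, y to its left, z up, the work surface at z = 0. Lengths are in m, angles in rad, forces in N, time in s.
With the tool pointing down it reaches from about 0.4 to 0.85 m from the base axis. Payload 4.5 kg.
Tool frame: the origin (TCP) lies midway between the tips of the shut fingers; the grasp point (between the pads) lies 19 mm behind it; z points along the fingers, y is the direction in which the jaws open and shut (so a half turn about z gives the same grasp; the last joint's range is limited). The gripper opens to 85 mm and grips with 20 to 120 N. Pads are 22 mm wide; open, the fingers measure 114 mm over their backs; the gripper's body (76 mm by 85 mm) begins 54 mm behind the grasp point. The pads swing forward as they close: fully open they stand 13 mm farther back than shut.
Start: joints at [1.199, 0.689, -0.195, 1.565, 0.157, 0.902, -0.215], TCP at [0.247, -0.574, 0.231] pointing down, gripper open.
Joint ranges: [-3.01, 3.01], [-0.46, 2.08], [-1.47, 1.51], [0.13, 2.56], [-1, 4.14], [0.04, 2.09], [-2.66, 2.66]. Speed limits (rad/s): [2.57, 2.57, 3.14, 3.14, 3.14, 3.14, 3.14].

### API

Orientations are given as a rotation vector (axis times angle).
In Python, from workcell import robot, cams, hand_in, telemetry gives the robot as it stands. Calls block until the motion is done:
- robot.move_to(position, orientation): joint-space move of the TCP to a pose.
- robot.move_linear(position, rot=None, vel=0.15, until_force=None): straight line of the TCP; rot=None keeps the orientation; vel is the mean speed in m/s. With until_force (N) it stops when the force on the tool has changed by that much, and returns True; else False.
- robot.goto_joints(angles): joint-space move.
- robot.open_gripper() and robot.grab(grip_force=None): open the fingers fully, or close them until they stop; grip_force is the grip in N (None keeps the last).
- robot.wait(seconds).
- robot.solve_ik(position, orientation): joint angles nearest the present ones, or None.
- cams.read_camera(name): name is "side" or "top"; returns a dict with "pixels" (400x640x3 uint8, blue, green, red), "z_map" (400x640 float32, m along the optical axis (not along the pixel's ray), 0 where there is no reading), "camera_matrix" (3x3 intrinsics, pixels), "dist_coeffs" ([k1, k2, p1, p2, k3] as OpenCV has them; the pictures are not rectified), "xyz" and "rotation" of the camera in the world. Camera axes: x right, y up, looking along -z (the intrinsics and any distortion apply to the point x, -y, -z); pixel columns grow to the right and rows downward; lengths in m; the calibration is good to about 2 mm. A picture is of the moment at which its call begins.
A pose or a line that the arm cannot do raises robot.MotionError and nothing moves.
- hand_in(): hands the job in, once; it reports no verdict.
Readings, each from a call of its own:
- telemetry.get_t(): time.
- telemetry.get_joint_positions(): joint angles.
- telemetry.get_joint_velocities(): joint speeds.
- telemetry.get_joint_torque(): joint torques, N m.
- telemetry.get_ee_pos(): TCP position.
- telemetry.get_eef_rot(): TCP orientation.
- telemetry.get_ft_force(): force on the tool from outside, world axes, zero at the start.
- telemetry.get_wrist_torque(): the same for the moment, N m.
- telemetry.get_gripper_width(): finger opening in m.
Only numpy, scipy, OpenCV 4.12 (cv2) and the standard library are available. Lean on these libraries where they do the work, as an engineer would, in place of code of your own. Each camera call takes 0.05 s, during which the arm holds its last target.

## Working session

There is one attempt and no reset: what is moved stays moved. The work goes in short steps, each a Python script; the robot and the scene stay as the last script left them, time stands still between calls to the robot, and variables do not carry over. Pictures are saved under pics/ and viewed, and the job is handed in when it is done.

```bash
ls; mkdir -p pics; python3 - <<'E'
from workcell import robot,cams,telemetry
import cv2,numpy as np,pickle
d={}
for n in("top","side"):
    c=cams.read_camera(n); d[n]=c
    cv2.imwrite(f"pics/{n}0.png",c["pixels"]); print(n,c["camera_matrix"],c["dist_coeffs"],c["xyz"],c["rotation"])
pickle.dump(d,open("c0.pkl","wb"))
print(telemetry.get_t(),telemetry.get_eef_rot(),telemetry.get_gripper_width())
E
```

```text
pics
top [[403.19954737   0.         314.68082021]
 [  0.         403.19954737 192.65448585]
 [  0.           0.           1.        ]] [-0.03633553  0.          0.          0.          0.        ] [0.39571122 0.02071747 1.17699528] [ 0.10812747 -0.09247876 -1.56871016]
side [[474.52962677   0.         331.65274886]
 [  0.         474.52962677 202.17244164]
 [  0.           0.           1.        ]] [-0.04750924  0.          0.          0.          0.        ] [0.52862733 0.99019009 0.66873411] [ 0.00662153 -1.48093331 -2.71427793]
0.1 [-3.07550351e+00 -6.32810697e-01  6.82668332e-04] 0.08530917257022057
```

View pics/top0.png

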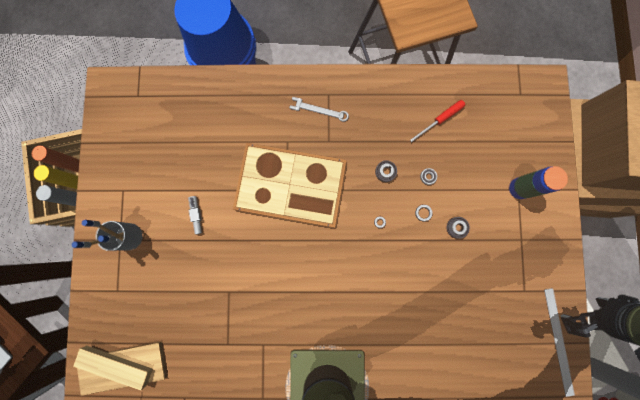

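View pics/side0.png

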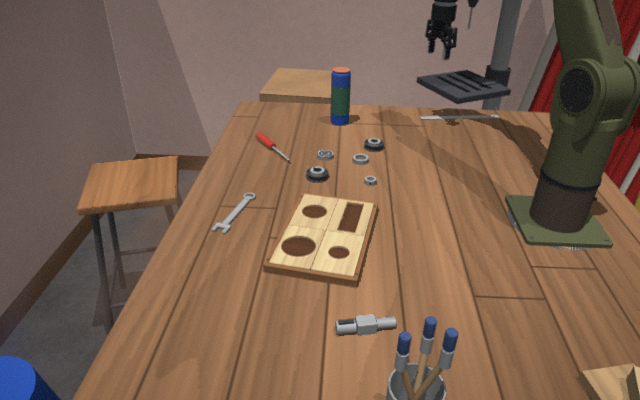

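The top view shows the tray around (290,187), the shaft at (195,214), the pulleys at (386,171) and (458,227), the rings at (429,176) and (424,213), and the collar at (380,222). I'll enlarge these areas.

```bash
python3 - <<'E'
import cv2,pickle,numpy as np
d=pickle.load(open("c0.pkl","rb"))
t=d["top"]["pixels"]; s=d["side"]["pixels"]
cv2.imwrite("pics/t_r.png",cv2.resize(t[150:250,362:482],None,fx=6,fy=6,interpolation=cv2.INTER_CUBIC)[:600])
cv2.imwrite("pics/t_l.png",cv2.resize(t[135:245,180:355],None,fx=4.5,fy=4.5,interpolation=cv2.INTER_CUBIC))
cv2.imwrite("pics/s_r.png",cv2.resize(s[130:195,295:395],None,fx=8,fy=8,interpolation=cv2.INTER_CUBIC))
E
```

```text
(no output)
```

View pics/t_r.png

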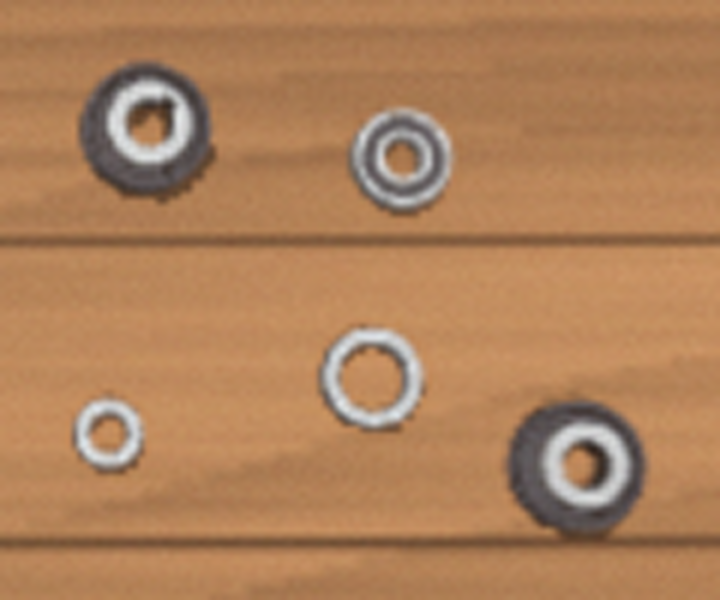

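View pics/t_l.png

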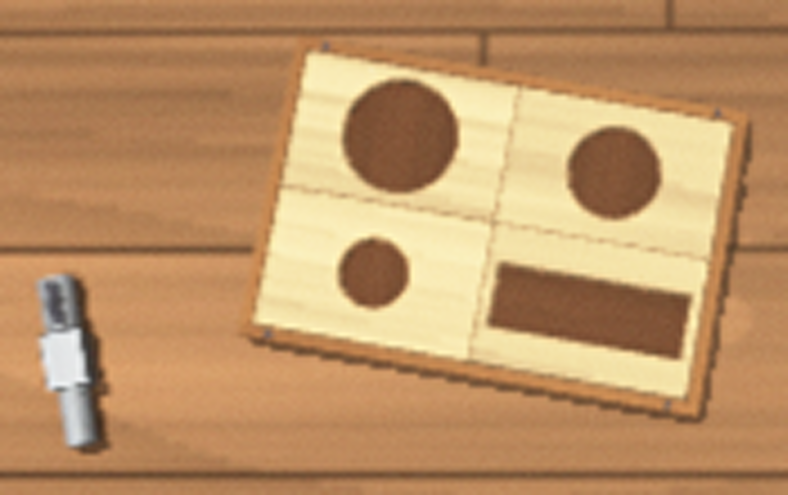

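View pics/s_r.png

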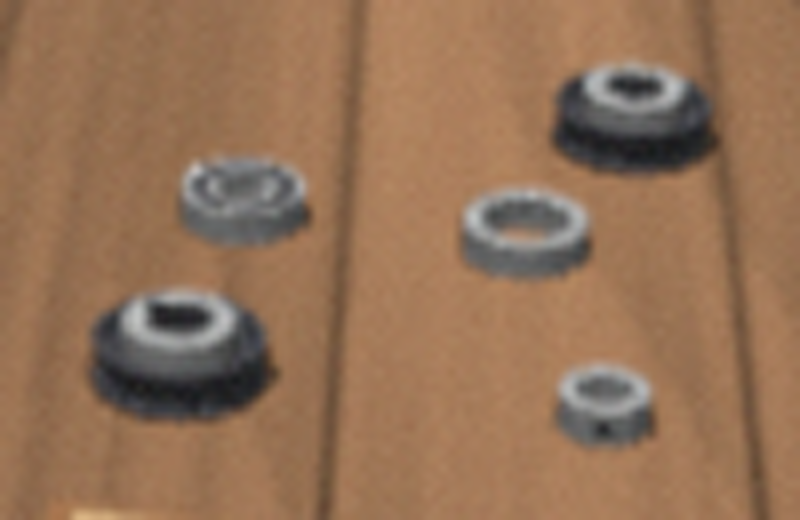

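Keyed pulley is the upper left one (the notch in its bore shows at crop (168,102)). The bearing is at crop (401,160), the spacer at (372,378), the collar at (108,434) and the plain pulley at (587,463). The side crop agrees. Next I'll compute positions from both cameras.

```bash
cat > h.py <<'E'
import cv2,pickle,numpy as np
from scipy.spatial.transform import Rotation as R
def ray(c,u,v):
    p=cv2.undistortPoints(np.array([[[u,v]]],float),c["camera_matrix"],c["dist_coeffs"])[0,0]
    return R.from_rotvec(c["rotation"]).apply([p[0],-p[1],-1.])
def onz(c,u,v,z):
    d=ray(c,u,v); o=np.array(c["xyz"]); return o+d*(z-o[2])/d[2]
def cp(x,y,f,ox,oy): return (x+.5)/f-.5+ox,(y+.5)/f-.5+oy
E
python3 - <<'E'
from h import *
d=pickle.load(open("c0.pkl","rb")); t,s=d["top"],d["side"]
r=lambda x,y:cp(x,y,6,362,150); l=lambda x,y:cp(x,y,4.5,180,135); q=lambda x,y:cp(x,y,8,295,130)
for n,p,z in [("pk",r(150,122),.024),("bear",r(401,160),.014),("collar",r(108,434),.015),("plain",r(587,463),.024),("spacer",r(372,378),.014),
 ("Bp",l(401,136),.022),("Bb",l(614,172),.022),("Bc",l(374,272),.022),("Bs",l(590,311),.022),
 ("s1",l(499,264),.022),("s2",l(692,294),.022),("s3",l(681,358),.022),("s4",l(488,326),.022),
 ("shaft",l(66,359),.026),("sh+",l(57,277),.022),("sh-",l(83,445),.02)]:
    a=onz(t,*p,z); u,v=map(int,np.round(p)); print(n,a.round(4), "depthz",end=" ")
    dd=ray(t,u,v); k=t["z_map"][v,u]; print((np.array(t["xyz"])+dd*k).round(4))
for n,p,z in [("pk",q(180,319),.024),("bear",q(244,187),.014),("collar",q(604,389),.015),("plain",q(633,88),.024),("spacer",q(526,217),.014)]:
    print("side",n,onz(s,*p,z).round(4))
c=s["pixels"]
cv2.imwrite("pics/s_l.png",cv2.resize(c[190:340,265:405],None,fx=4,fy=4,interpolation=cv2.INTER_CUBIC))
E
```

```text
pk [ 0.6101 -0.1765  0.024 ] depthz [ 0.6147 -0.1821 -0.0016]
bear [ 0.5931 -0.3002  0.014 ] depthz [ 0.5968 -0.3038 -0.0034]
collar [ 0.4599 -0.1545  0.015 ] depthz [ 4.605e-01 -1.580e-01 -3.000e-04]
plain [ 0.4452 -0.3812  0.024 ] depthz [ 4.455e-01 -3.882e-01  4.000e-04]
spacer [ 0.4867 -0.2824  0.014 ] depthz [ 4.866e-01 -2.872e-01  4.000e-04]
Bp [0.626  0.1665 0.022 ] depthz [0.6269 0.1665 0.015 ]
Bb [0.6021 0.0283 0.022 ] depthz [0.6029 0.0285 0.0149]
Bc [0.5372 0.1825 0.022 ] depthz [0.5379 0.1824 0.0173]
Bs [0.5119 0.0437 0.022 ] depthz [0.5115 0.0429 0.0185]
s1 [0.5423 0.1021 0.022 ] depthz [0.5435 0.1039 0.0185]
s2 [ 0.5228 -0.0216  0.022 ] depthz [ 0.5227 -0.0205  0.0219]
s3 [ 0.4818 -0.0144  0.022 ] depthz [ 0.4821 -0.0145  0.0245]
s4 [0.5023 0.1089 0.022 ] depthz [0.5027 0.1092 0.0202]
shaft [0.4808 0.3786 0.026 ] depthz [0.4821 0.3801 0.0237]
sh+ [0.5341 0.3877 0.022 ] depthz [0.5339 0.3867 0.0277]
sh- [0.4262 0.3675 0.02  ] depthz [ 4.253e-01  3.736e-01 -2.000e-04]
side pk [ 0.61   -0.1767  0.024 ]
side bear [ 0.5944 -0.3001  0.014 ]
side collar [ 0.4612 -0.155   0.015 ]
side plain [ 0.4452 -0.3796  0.024 ]
side spacer [ 0.4875 -0.2844  0.014 ]
```

View pics/s_l.png

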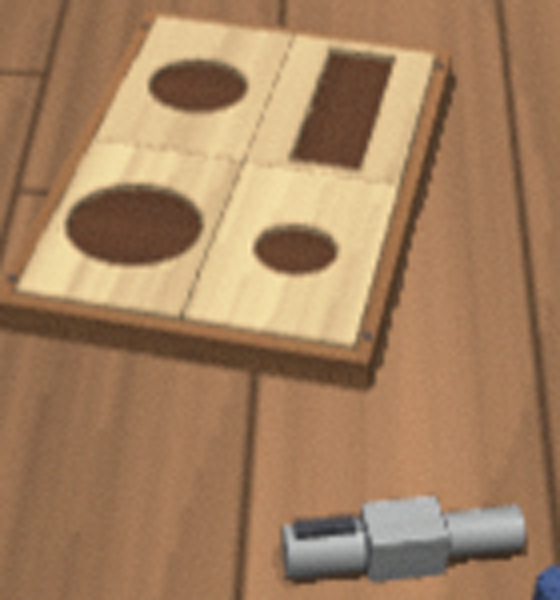

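```bash
cat >> h.py <<'E'
def rv(psi): return (R.from_euler('z',psi)*R.from_euler('x',np.pi)).as_rotvec()
PS=-0.165
E
python3 - <<'E'
from h import *
from workcell import robot,telemetry
d=pickle.load(open("c0.pkl","rb")); t=d["top"]
pts=[]
for v in range(180,290):
    for u in range(60,200):
        k=t["z_map"][v,u]
        if k>0:
            p=np.array(t["xyz"])+ray(t,u,v)*k
            if p[2]>.05 and .2<p[0]<.8: pts.append(p)
pts=np.array(pts);print(pts.min(0),pts.max(0),len(pts))
for n,p,ps in [("pk",(.610,-.1766),PS),("be",(.5937,-.3001),PS),("co",(.4605,-.1547),PS),("Bp",(.626,.1665),PS),("Bb",(.602,.0283),PS),("Bc",(.5372,.1825),PS),("sh",(.4805,.3782),.185),("sh2",(.4805,.3782),.185+np.pi),("sh3",(.4805,.3782),.185-np.pi),("Bs",(.512,.0437),1.406),("Bs2",(.512,.0437),-1.736),]:
  for z in(.004,.13):
    q=robot.solve_ik([*p,z],rv(ps)); print(n,z,None if q is None else np.round(q,2))
E
```

```text
[0.37875164 0.53673262 0.05011011] [0.45757666 0.6187672  0.24366878] 1070
pk 0.004 [ 0.19  1.01  0.03  1.66 -0.06  0.47 -1.47]
pk 0.13 [ 0.19  0.83  0.04  1.63 -0.04  0.69 -1.49]
be 0.004 [ 0.39  1.04  0.02  1.56 -0.04  0.54 -1.3 ]
be 0.13 [ 0.39  0.86  0.02  1.53 -0.03  0.76 -1.31]
co 0.004 [ 0.23  0.94  0.    2.12 -0.04  0.09 -1.46]
co 0.13 [ 0.22  0.68  0.02  2.08 -0.03  0.38 -1.48]
Bp 0.004 [-0.42  1.03  0.17  1.62 -0.3   0.51 -1.81]
Bp 0.13 [-0.42  0.85  0.17  1.59 -0.19  0.72 -1.9 ]
Bb 0.004 [-0.17  0.99  0.09  1.77 -0.19  0.39 -1.68]
Bb 0.13 [-0.17  0.79  0.09  1.73 -0.11  0.62 -1.76]
Bc 0.004 [-0.49  0.98  0.14  1.88 -0.38  0.31 -1.78]
Bc 0.13 [-0.52  0.76  0.18  1.84 -0.24  0.55 -1.91]
sh 0.004 [-0.96  1.05  0.41  1.75 -0.78  0.51 -1.43]
sh 0.13 [-0.86  0.81  0.22  1.71 -0.26  0.65 -1.89]
sh2 0.004 [-0.69  0.99 -0.09  1.73  0.19  0.42  0.84]
sh2 0.13 [-0.26  0.97 -0.95  1.67  0.92  1.    0.22]
sh3 0.004 [-0.69  0.99 -0.09  1.73  0.19  0.42  0.84]
sh3 0.13 [-0.26  0.97 -0.95  1.67  0.92  1.    0.22]
Bs 0.004 [-0.12  0.94 -0.08  2.03  0.38  0.18 -0.71]
Bs 0.13 [-0.    0.71 -0.28  1.99  0.39  0.49 -0.73]
Bs2 0.004 [-0.32  0.97  0.25  2.04 -0.96  0.25 -2.54]
Bs2 0.13 [-0.53  0.8   0.61  2.02 -0.83  0.59 -2.64]
```

All poses are reachable, and the brush cup stays at y > 0.53, clear of the shaft. Picking the keyed pulley first.

```bash
cat >> h.py <<'E'
def pick(p,z,psi,f=50,up=.10):
    from workcell import robot,telemetry as T
    robot.move_to([*p,up],rv(psi))
    robot.move_linear([*p,z+.03],vel=.2)
    hit=robot.move_linear([*p,z],vel=.06,until_force=8)
    print("hit",hit,np.round(T.get_ee_pos(),4))
    robot.grab(f); print("w",T.get_gripper_width(),"F",np.round(T.get_ft_force(),1))
    robot.move_linear([*p,up],vel=.12)
    print("w",T.get_gripper_width(),"F",np.round(T.get_ft_force(),1),"t",T.get_t())
def shot(n,cam,box,f):
    from workcell import cams
    c=cams.read_camera(cam); pickle.dump(c,open(n+".pkl","wb"))
    x0,y0,x1,y1=box
    cv2.imwrite(f"pics/{n}.png",cv2.resize(c["pixels"][y0:y1,x0:x1],None,fx=f,fy=f,interpolation=cv2.INTER_CUBIC))
E
python3 - <<'E'
from h import *
pick((.610,-.1766),.003,PS)
shot("pk1","side",(260,60,460,200),4)
E
```

```text
hit False [ 0.61   -0.1766  0.0028]
w 0.05968184397214382 F [-0.9  1.9  5.5]
w 0.05964436994478075 F [ 0.1 -0.5 -2.6] t 4.55
```

View pics/pk1.png

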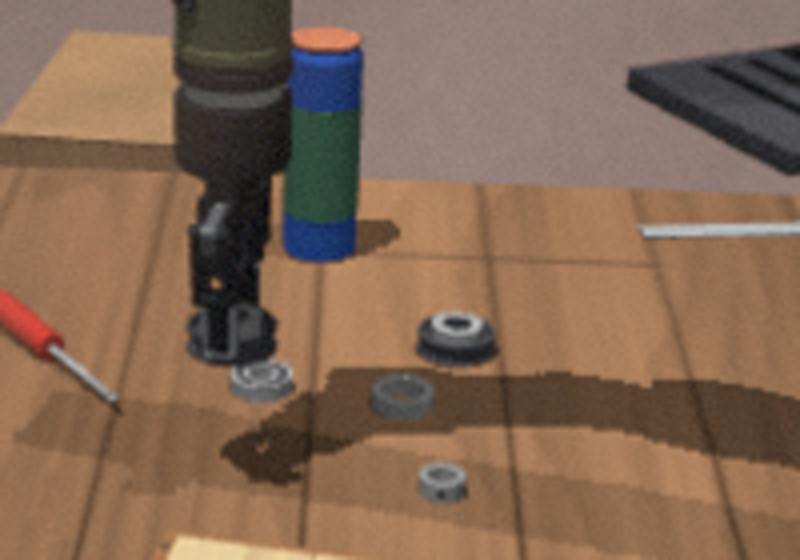

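The pulley hangs level in the fingers at crop (232,335), and 2.6 N of weight fits. Placing it now.

```bash
cat >> h.py <<'E'
def place(p,z,psi,up=.10,F=5):
    from workcell import robot,telemetry as T
    robot.move_to([*p,up],rv(psi))
    robot.move_linear([*p,z+.016+.012],vel=.12)
    hit=robot.move_linear([*p,z+.016-.002],vel=.02,until_force=F)
    print("hit",hit,np.round(T.get_ee_pos(),4),"F",np.round(T.get_ft_force(),1))
    robot.open_gripper(); print("F",np.round(T.get_ft_force(),1))
    robot.move_linear([*p,up],vel=.15); print("t",T.get_t())
E
python3 - <<'E'
from h import *
place((.626,.1665),.003,PS)
shot("pl1","side",(250,100,400,280),4)
E
```

```text
hit True [0.6259 0.1666 0.02  ] F [-0.8  0.1  3.9]
F [ 0.1  0.5 -0.3]
t 8.25
```

View pics/pl1.png

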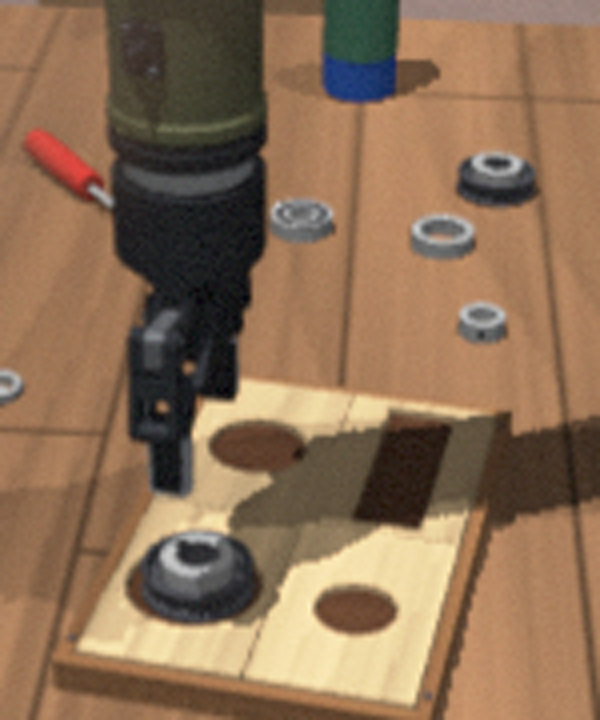

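The pulley sits in its pocket at crop (198,578), surrounded by a dark gap. Next the bearing and the collar, with a width check on each.

```bash
python3 - <<'E'
from h import *
from workcell import telemetry as T
shot("pl2","top",(230,140,350,240),6)
pick((.5937,-.3001),.0055,PS)
if T.get_gripper_width()>.035: place((.602,.0283),.0055,PS)
E
```

```text
hit False [ 0.5937 -0.3002  0.0053]
w 0.04388990235560351 F [-1.1  0.1  6.8]
w 0.043995003641366784 F [-0.7 -0.2 -1.6] t 12.5917
hit True [0.602  0.0284 0.0223] F [-0.2  0.2  5.9]
F [-0.1 -0.1 -0.3]
t 16.275
```

View pics/pl2.png

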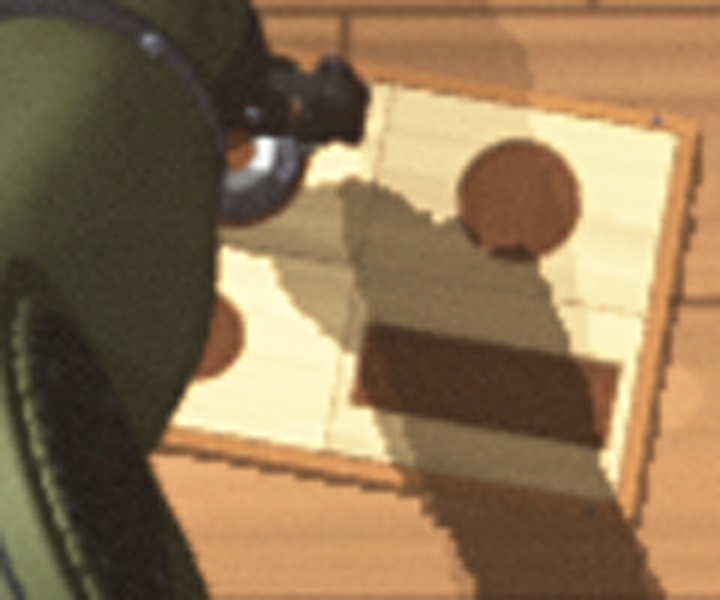

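The arm covers the pulley in this top view, so I'll check it once the arm has moved away. Next is the collar.

```bash
python3 - <<'E'
from h import *
from workcell import telemetry as T
pick((.4605,-.1547),.0075,PS)
shot("co1","top",(230,140,350,240),6)
if T.get_gripper_width()>.02: place((.5372,.1825),.0075,PS)
shot("co2","side",(240,160,400,280),5)
E
```

```text
hit False [ 0.4603 -0.1547  0.0073]
w 0.029161984223296147 F [-0.8  0.5  5. ]
w 0.029102839168098638 F [-0.5  0.5 -0.4] t 19.8083
hit True [0.5372 0.1826 0.0241] F [0.2 0.1 4.4]
F [-0.7  0.4 -0.1]
t 23.675
```

View pics/co1.png

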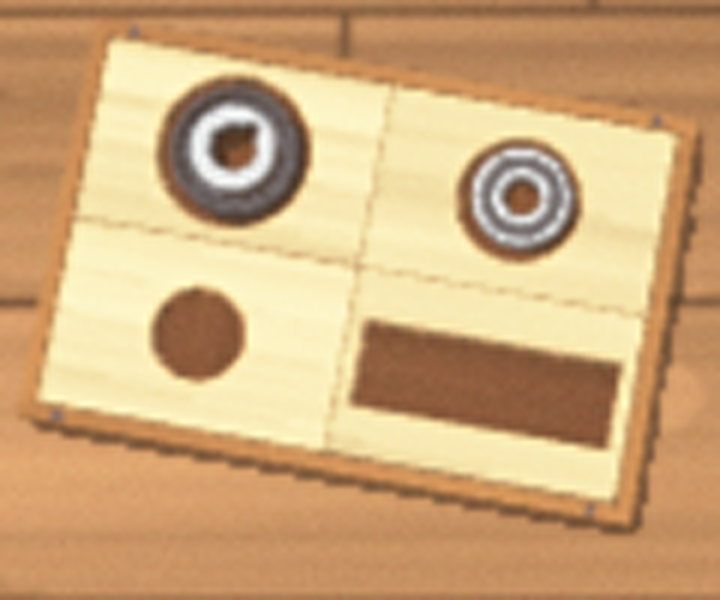

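View pics/co2.png

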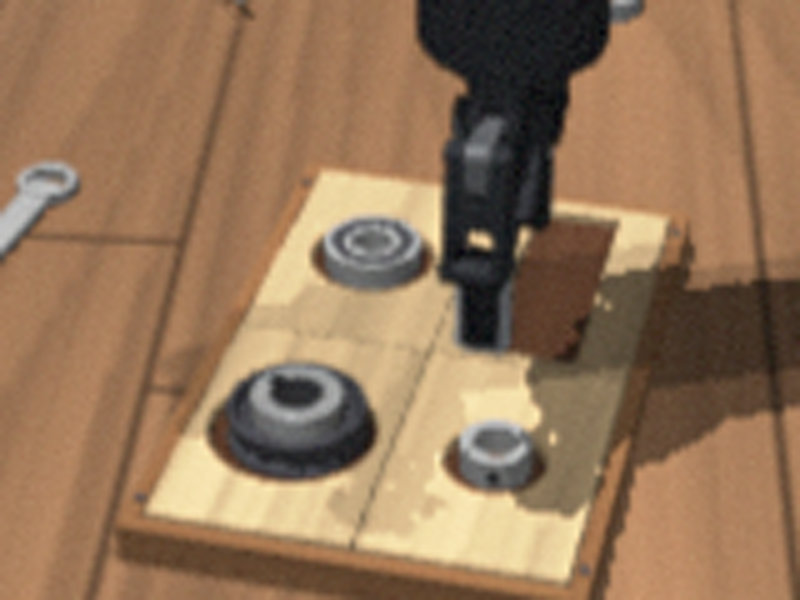

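The pulley, bearing and collar lie centred in their pockets. In the top crop the pulley is at (235,150) and the bearing at (520,198); in the side crop the collar is at (495,455). Last is the shaft.

```bash
python3 - <<'E'
from h import *
from workcell import telemetry as T
pick((.4805,.3782),.008,.185,f=70,up=.12)
shot("sh1","side",(260,160,440,310),4)
E
```

```text
hit False [0.4805 0.3782 0.0078]
w 0.02475222002891354 F [-0.6  0.3  5.2]
w 0.024510032592730848 F [-0.3 -0.2 -3.4] t 27.4333
```

View pics/sh1.png

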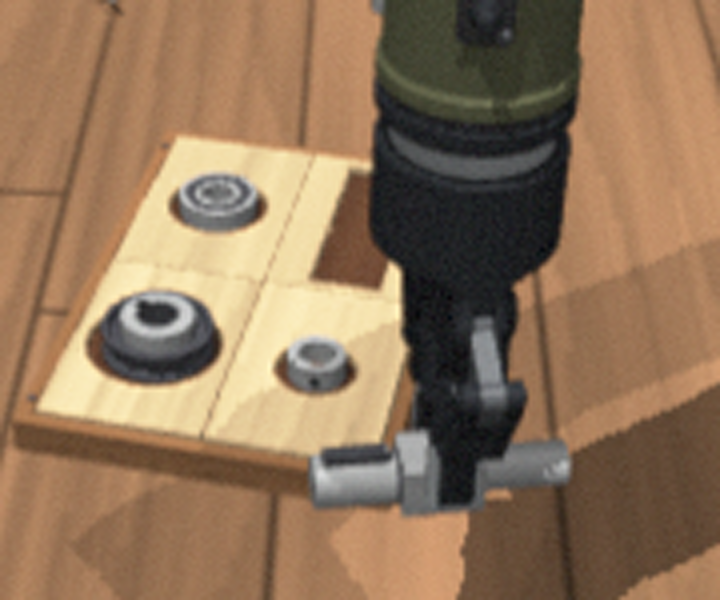

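The shaft is held level, with its ends at crop (313,482) and (563,468). The grip may sit slightly off its middle, so I'll measure the offset before placing.

```bash
python3 - <<'E'
from h import *
from workcell import telemetry as T
c=pickle.load(open("sh1.pkl","rb"))
a=onz(c,*cp(313,482,4,260,160),.125);b=onz(c,*cp(563,468,4,260,160),.125)
print(a,b,(a+b)/2,np.linalg.norm(a-b),T.get_ee_pos())
E
```

```text
[0.53468035 0.38840768 0.125     ] [0.42812192 0.37252754 0.125     ] [0.48140114 0.38046761 0.125     ] 0.10773522220198356 [0.47980512 0.3777281  0.11899221]
```

The offset is only about 1.5 mm along the shaft, well inside the margin. Placing it.

```bash
python3 - <<'E'
from h import *
from workcell import robot
place((.5125,.0438),.008,1.406,up=.12)
robot.move_to([.5,-.2,.2],rv(PS))
shot("f1","top",(230,140,350,240),6)
shot("f2","side",(240,120,400,240),5)
E
```

```text
hit True [0.5125 0.0437 0.0246] F [-0.3 -0.6  5.3]
F [0.5 0.9 0.9]
t 31.5833
```

View pics/f1.png

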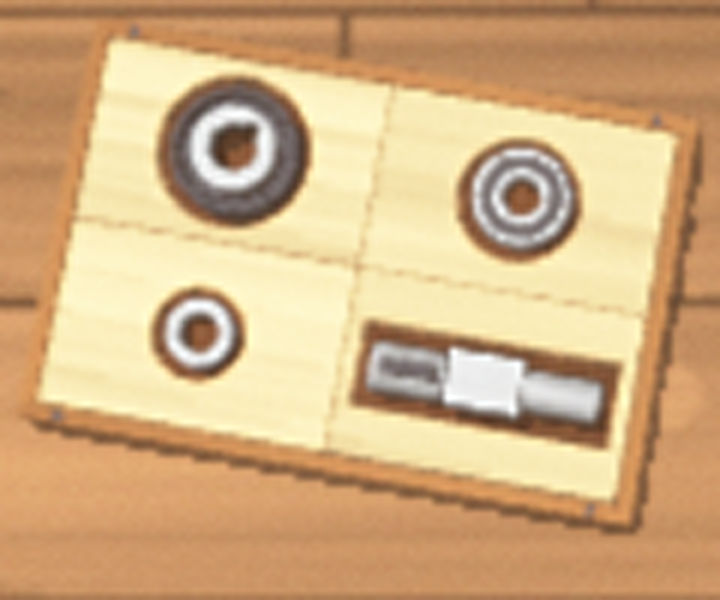

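View pics/f2.png

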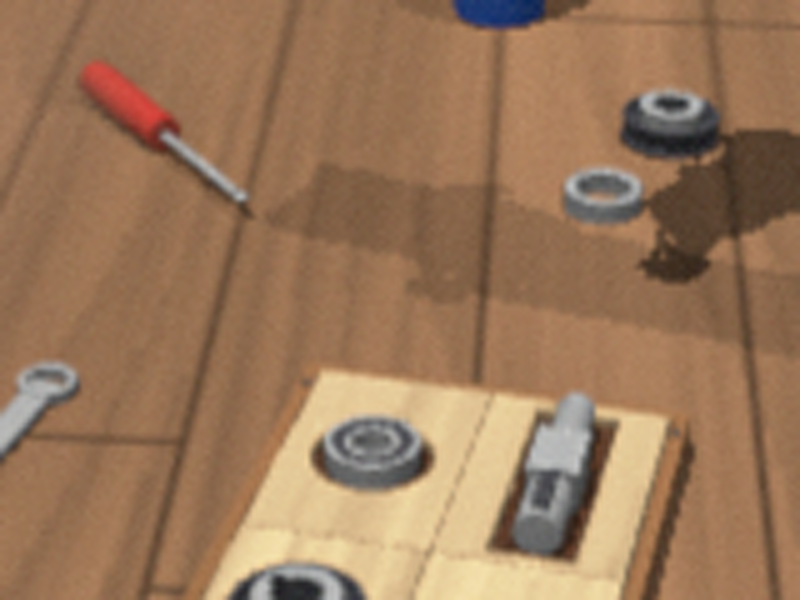

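All four parts sit flat and centred in their pockets: shaft at top crop (483,382), collar (198,333), pulley (235,150), bearing (520,198). The spacer and the plain pulley haven't moved. I'll check the arm is clear and hand in.

```bash
python3 - <<'E'
from workcell import telemetry as T,hand_in,robot
print(T.get_ee_pos(),T.get_gripper_width(),T.get_ft_force(),T.get_t())
robot.wait(.3)
hand_in()
E
```

```text
[ 0.50023353 -0.19752774  0.19910404] 0.08516874329738063 [0.13399178 0.69164781 0.57425397] 32.6917
the job is handed in; nothing more can be done
```

The kit is laid out in the tray and handed in at about 33 s of the 96 s allowed. The keyed pulley, bearing, collar and jackshaft were each gripped, carried over, set down until light contact (about 5 N), and released.

- **Parts in the tray:** The last top picture shows all four lying level and centred in their own pockets. The side picture agrees for the bearing and shaft, and an earlier one did for the pulley and collar. I judged final centring and flatness by eye rather than measuring them again. Each part made contact within about 1 mm of the expected pocket floor height.
- **Look-alikes:** The robot never touched the plain pulley or the spacer ring, and the last side picture shows them lying where they were.
- **Arm:** It was clear of everything at hand-in, with the gripper open and no significant force on the tool.
- **Small disagreements:** The gripper widths read 1.3–3 mm under the parts' nominal sizes, and I gripped the shaft about 1.5 mm off its middle. Neither affected the fit.

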